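# Lay up the spoons and thread the serving spoon out of its hooded box

### The arm

A 6-joint arm with a two-finger parallel gripper is mounted at the origin on a cart in front of the work surface, level with it; the furniture and walls round the work are solid. World frame = base frame: x ahead of the robot, y to its left, z up, the work surface at z = 0. Lengths are in mm, angles in rad, forces in N, time in s.
With the tool pointing down it reaches from about 325 to 775 mm from the base axis. Payload 9.3 kg.
Tool frame: the origin (TCP) lies on the mounting face of the last link; the fingertips stand 173 mm ahead of it and the grasp point (between the pads) lies 155 mm ahead of it; z points along the fingers, y is the line along which they close (so a half turn about z gives the same grasp; the last joint's range is limited). The gripper opens to 85 mm and grips with 20 to 120 N. Pads are 22 mm wide; open, the fingers measure 114 mm over their backs; the gripper's body (76 mm by 85 mm) begins 54 mm behind the grasp point. The pads swing forward as they close: fully open they stand 13 mm farther back than shut.
Start: joints at [-1.381, 0.259, 0.021, 1.334, 0, 1.418], TCP at [184.862, -517.999, 404.679] pointing down, gripper open.
Joint ranges: [-3.04, 3.04], [-0.91, 1.82], [-1.04, 1.36], [-1.92, 1.95], [-1.52, 1.45], [-3.14, 3.14]. Speed limits (rad/s): [2.22, 2.22, 2.79, 3.14, 3.14, 3.14].

### API

Orientations are given as a rotation vector (axis times angle).
In Python, from plant import arm gives the robot as it stands.
- The arm moves only by the tool drive_tool, never from a script. Its argument "moves" is a list that holds one entry, the list of rows, each a list of 5 numbers: the shift along the tool's x, y, z in cm, then the turn about the tool's z in degrees, then the closure, from -1 (fully open) to 1 (shut). A call has 1 to 8 rows; each row is the pose to reach, as a shift and turn from the pose commanded when the call began, along the tool's axes at that moment; what a row does not reach only later rows make up. A row lasts 1/8 s, in which the tool goes at most 62.5 mm and 10.7 degrees, less where a joint would pass 70% of its speed; a pose out of reach is approached as far as the arm can. A call with a gripper value outside its range is refused whole. The fingers move at their own pace and stop on an object; the grip force is fixed at half the most. Time passes only in rows, so rows that repeat a pose let the fingers close. It gives the time, the measured TCP pose, the force, the opening and the grip force at its end, in the units of the state.
- arm.get_state(): the state, without advancing time (a new reading comes with each control period).
- arm.read_camera(name): name is "side" or "top" or "wrist"; returns (picture, depth): 420x560x3 uint8, red, green, blue; 420x560 float32, mm along the optical axis (not along the pixel's ray), 0 where there is no reading.
- arm.camera_params(name): a dict with "fx", "fy", "cx", "cy" (pixels), "camera_from_world" (4x4, takes a point from world to camera coordinates). Camera axes: x right, y up, looking along -z (the intrinsics and any distortion apply to the point x, -y, -z); pixel columns grow to the right and rows downward; lengths in mm; the calibration is good to about 2 mm. A picture is of the moment at which its call begins: read the wrist's pose just before it. camera_params takes no time and is no camera call; for the wrist camera it gives the pose at the moment of the call.
- arm.sign_off(): hands the job in; it is judged then, once.
The state is a dict: "time_s": time; "joint_positions": joint angles; "qvel": joint speeds; "joint_efforts": joint torques, N m; "tcp_pos": TCP position; "orientation": TCP orientation; "force": force on the tool from outside, world axes, zero at the start; "wrist_torque": the same for the moment, N m; "opening": finger opening in mm; "grasp_force": force on a finger pad.
Only numpy, scipy, OpenCV 4.12 (cv2) and the standard library are available. Lean on these libraries where they do the work, as an engineer would, in place of code of your own. Each camera call takes 0.05 s, during which the arm holds its last target. There are 200 camera calls.

### The job

Lay up the spoon station: put the two loose spoons from the counter flat into the wooden trays, each in the tray that matches its length. Then take the long serving spoon out of the hooded steel box: grip it by its handle, tip the handle up over the end wall and draw the bowl out slantwise from under the hood, without prying hard against the box, shifting the box or disturbing the things standing around. Finish while still holding the serving spoon in the gripper, still, with every part of it at least 5 cm higher than the box, ready to be handed over.

Things in the scene. Friction and masses are not known exactly. Their poses are not given: they have to be found in the camera images.
- table_spoon: The longer of the two loose spoons, plain steel, 200 mm long, 60 g, lying along its own y axis: bowl (64 x 47 mm) at -y, flat handle at +y. Origin: middle of its length, at its underside. At the origin the handle is 11 mm wide, 4.5 mm thick, its middle 11 mm above the underside; the centre of mass is about 13 mm from here towards the bowl.
- teaspoon: The shorter loose spoon, same pattern in plain steel, 140 mm long, 30 g, bowl 45 x 36 mm, lying along its own y axis. At its origin the handle is 8.3 mm wide, 4.5 mm thick, its middle 8 mm above the underside. The two loose spoons may have changed places.
- tray_long: Open tray of light wood, loose, 0.5 kg: the row for table spoons. Inside 222 x 76 mm, long along its own y axis; walls 6 mm thick and 32 mm high, floor 6 mm thick. Origin: centre of its underside. The trays lie one behind the other on the right and may have changed places.
- tray_short: Open tray of light wood, loose, 0.5 kg: the row for teaspoons. As tray_long but 160 x 76 mm inside, too short for the table spoon.
- utensil_box: Stainless steel box standing loose on the counter, 1.6 kg, outside 290 mm along its own y axis, 146 mm along x, 63 mm high with its rolled rim; inside 284 x 140 mm, walls 3 mm, floor 4 mm thick with a dark rubber liner. Origin: centre of its underside. Its -y half is closed by a flat riveted hood, its +y half is open at the top (154 x 140 mm).
- box_hood_edge (a point): Middle of the hood's front edge, at y = -12 mm of the box, 60 mm above the counter; the hood runs from here to the -y end. Its underside is 62 mm above the counter, its front edge is turned down to 54 mm, and a low bar handle on top of it reaches 84 mm.
- box_end_rim (a point): Top of the rolled rim in the middle of the utensil box's open (+y) end wall, 63 mm above the counter.
- serving_spoon: Long steel serving spoon, same pattern, 262 mm, about 120 g, lying on the box's floor along its own y axis: oval bowl (84 x 60 mm, 22 mm high) at -y under the hood, flat handle at +y in the open half. Origin: middle of its length, at its underside. The handle is 14 to 18 mm wide and 4.5 mm thick; it falls from 14 mm above the underside at the origin to 2 mm at the tail.
- spoon_grip (a point): Middle of the handle's thickness 60 mm from the spoon's origin (71 mm from the tail), 8.7 mm above the underside; here the serving spoon can be gripped across its 16 mm width (along its x axis). Its centre of mass lies about 78 mm from here towards the bowl.
- spoon_bowl_end (a point): Outermost point of the serving spoon's bowl rim, 131 mm from its origin. The bowl's deepest point lies 89 mm from the origin; along the spoon its underside is flat for 35 mm about it, 8 mm higher 34 mm from it and 18 mm higher 42 mm from it.
- spoon_handle_end (a point): Tail of the serving spoon's handle.
- salt: Salt shaker, 44 mm wide, 90 mm high, behind the trays; bystander. Origin under its centre.
- pepper: Pepper shaker like the salt shaker; bystander.
- mandarin: Mandarin, 50 mm, on the right; bystander.
- teacup: Green tea cup, 96 x 122 x 56 mm, behind the trays; bystander.

How it is judged:
By the outcome, as a careful person would: the job done as asked, in the order asked, and still so for the second after the job is handed in, while the arm keeps its last pose, push and grip.
It also fails if it takes over 67 s, if anything falls off the work surface, if the arm or the gripper's body presses on something with over 40 N, if the wrist force passes 120 N, or if a joint passes its speed limit or range.

## Working session

There is one attempt and no reset: what is moved stays moved. The work goes in short steps, Python scripts to look and compute and a tool call to move; the robot and the scene stay as the last step left them, time stands still between calls to the robot, and variables do not carry over. Pictures are saved under pics/ and viewed, at most 12 in all, crops included, and the job is handed in when it is done.

Besides the shell and the picture viewer there is one more tool, called after "Emit:" in YAML: its name, and indented under it one key for each argument. drive_tool: Moves the arm, as the interface text tells. Its arguments: {"type":"object","properties":{"moves":{"type":"array"}},"required":["moves"]}

```bash
ls; mkdir -p pics; cat > h.py <<'E'
import numpy as np, cv2
from plant import arm
from scipy.spatial.transform import Rotation as R
def cam(n):
    p=arm.camera_params(n); im,d=arm.read_camera(n); return im,d,p
def world(p,u,v,d):
    M=np.linalg.inv(np.array(p["camera_from_world"]))
    c=np.array([(u-p["cx"])/p["fx"]*d,-(v-p["cy"])/p["fy"]*d,-d,np.ones_like(d)])
    return (M@c)[:3]
def onplane(p,u,v,z):
    M=np.linalg.inv(np.array(p["camera_from_world"]))
    r=M[:3,:3]@np.array([(u-p["cx"])/p["fx"],-(v-p["cy"])/p["fy"],-1.]); o=M[:3,3]
    return o+r*(z-o[2])/r[2]
def save(n,im): cv2.imwrite('pics/'+n+'.png',cv2.cvtColor(im,cv2.COLOR_RGB2BGR))
E
python3 - <<'E'
from h import *
for n in ("top","side"):
    im,d,p=cam(n); save(n,im); np.save(n+'_d.npy',d); print(n,p)
print(arm.get_state())
E
```

```text
pics
top {'fx': 458.3814599356324, 'fy': 458.3814599356324, 'cx': 280.0998316807039, 'cy': 210.31254406373745, 'camera_from_world': array([[-2.99610417e-02, -9.99504731e-01,  9.62434750e-03,
        -4.43077618e+01],
       [ 9.98598213e-01, -2.95107645e-02,  4.39400117e-02,
        -5.86581401e+02],
       [-4.36342278e-02,  1.09273447e-02,  9.98987811e-01,
        -1.34960981e+03],
       [ 0.00000000e+00,  0.00000000e+00,  0.00000000e+00,
         1.00000000e+00]])}
side {'fx': 413.27791413269904, 'fy': 413.27791413269904, 'cx': 272.93556166394177, 'cy': 207.40806171053592, 'camera_from_world': array([[ 9.99944206e-01,  1.02378399e-02, -2.60222044e-03,
        -5.81017960e+02],
       [-3.17214440e-03,  5.25999707e-01,  8.50478833e-01,
        -5.92143991e+00],
       [ 1.00758334e-02, -8.50423127e-01,  5.26002835e-01,
        -1.49463275e+03],
       [ 0.00000000e+00,  0.00000000e+00,  0.00000000e+00,
         1.00000000e+00]])}
{'time_s': 0.1, 'joint_positions': array([-1.38061812e+00,  2.59148186e-01,  2.08609933e-02,  1.33367915e+00,
        7.96881168e-06,  1.41822578e+00]), 'qvel': array([ 2.88586492e-05, -2.25430034e-03,  4.21755303e-03, -2.00300134e-04,
       -9.75273385e-05,  3.75796550e-04]), 'joint_efforts': array([ 3.47891895e-03, -5.56694877e+01,  3.45068765e+01,  1.15784493e-02,
       -1.64735270e-04,  2.29352590e-07]), 'tcp_pos': array([ 184.8483878 , -517.97434656,  404.12900153]), 'orientation': array([-3.09441963e+00, -5.35557495e-01,  2.20333325e-05]), 'force': array([ 0.6628842, -0.4703655,  0.1683641]), 'wrist_torque': array([-0.0277588 ,  0.03615047,  0.0016239 ]), 'grasp_force': 0.0, 'opening': 85.30058231297397}
```

View pics/top.png

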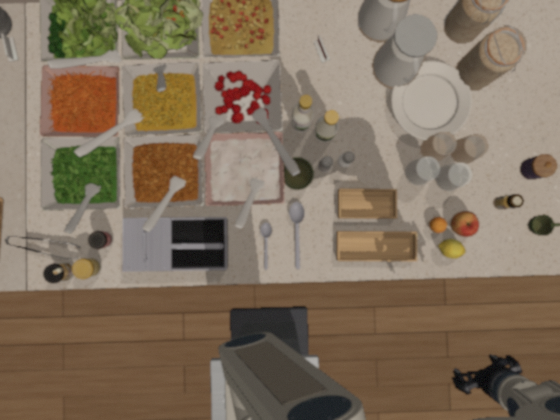

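View pics/side.png

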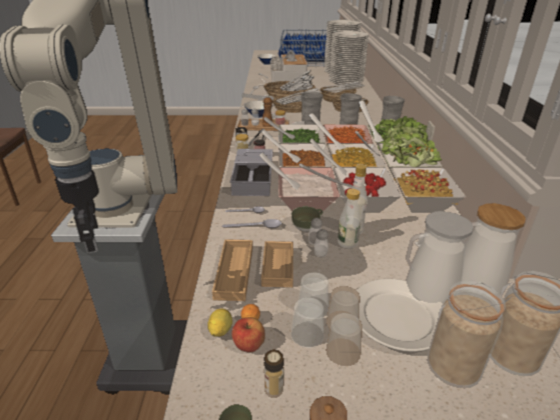

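The top view (image up = +x, left = +y) shows:
- The box at u 124–228, v 218–270, with its hood on the left and the serving spoon handle at u 172–222, v 246.
- The teaspoon at (265, 222–268) and the table spoon at (297, 203–266), both with the bowl up.
- The short tray at (366, 203) and the long tray at (376, 246).

The side view agrees with this.

```bash
python3 - <<'E'
from h import *
p=arm.camera_params("top")
for n,u,v,z in [("box TL",124,219,63),("box BR",228,270,63),("hood edge",171,245,60),("serv tail",222,246,6),("serv",175,246,15),
 ("tea tip",265,222,5),("tea tail",266,268,5),("tab tip",296,203,5),("tab tail",297,266,5),("short c",366,203,6),("long c",376,246,6),("spoonhandle",148,228,63),("handle2",241,224,60),("salt",348,158,0),("mand",438,225,25)]:
    print(n,onplane(p,u,v,z).round())
pw=arm.camera_params("wrist"); s=arm.get_state()
M=np.linalg.inv(pw["camera_from_world"]); Rt=R.from_rotvec(s["orientation"]).as_matrix()
print(pw["fx"],pw["cx"],pw["cy"]); print(Rt.T@(M[:3,3]-s["tcp_pos"]),(Rt.T@M[:3,:3]).round(3)); print(Rt.round(3))
E
```

```text
box TL [571. 385.  63.]
box BR [417.  92.  63.]
hood edge [493. 253.  60.]
serv tail [484. 114.   6.]
serv [489. 252.  15.]
tea tip [552. -16.   5.]
tea tail [415. -15.   5.]
tab tip [ 606. -110.    5.]
tab tail [ 418. -107.    5.]
short c [ 600. -320.    6.]
long c [ 470. -345.    6.]
spoonhandle [543. 317.  63.]
handle2 [547.  52.  60.]
salt [ 738. -272.    0.]
mand [ 527. -526.   25.]
314.58531989418844 279.14164410810326 208.45990540776717
[72.8569769  -0.56809903 30.92679191] [[ 0.     0.958  0.287]
 [ 1.    -0.     0.   ]
 [ 0.     0.287 -0.958]]
[[ 0.942  0.336 -0.   ]
 [ 0.336 -0.942  0.001]
 [ 0.    -0.001 -1.   ]]
```

Emit:
drive_tool:
  moves:
    - [[5.3,-3,0,-10.5,-1],[10.5,-6,0,-21,-1],[15.8,-9,0,-31.5,-1],[21,-12,0,-42,-1],[26.3,-15,0,-52.5,-1],[31.5,-18,0,-63,-1],[36.8,-21,0,-73.5,-1],[42,-24,0,-84,-1]]

```text
time_s: 1.1
tcp_pos: [500.8, -149.0, 404.5]
orientation: [-1.934, -2.475, 0.0]
force: [0.8, -1.6, 0.1]
opening: 85.3
grasp_force: 0.0
```

Emit:
drive_tool:
  moves:
    - [[0,0,0,-10.5,-1],[0,0,0,-21,-1],[0,0,0,-31.5,-1],[0,0,0,-42,-1],[0,0,0,-52.5,-1],[0,0,0,-63,-1],[0,0,0,-73.5,-1],[0,0,0,-76.4,-1]]

```text
time_s: 2.1
tcp_pos: [499.7, -150.8, 404.3]
orientation: [0.007, -3.141, -0.001]
force: [1.3, 0.3, -0.4]
opening: 85.6
grasp_force: 0.0
```

```bash
python3 - <<'E'
from h import *
s=arm.get_state(); print(s["time_s"],s["tcp_pos"],s["joint_positions"],R.from_rotvec(s["orientation"]).as_matrix().round(3))
im,d,p=cam("wrist"); save("w1",im); np.savez('w1',im=im,d=d,M=p["camera_from_world"])
E
```

```text
2.1 [ 499.72916195 -150.7597449   404.32960957] [-4.53859840e-01  2.11073998e-01 -4.33396137e-02  1.31715211e+00
  2.58298290e-05 -4.58127007e-01] [[-1.    -0.004 -0.001]
 [-0.004  1.     0.   ]
 [ 0.001  0.    -1.   ]]
```

View pics/w1.png

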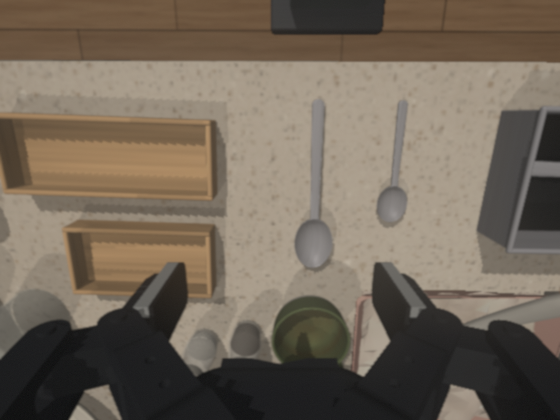

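The wrist view shows:
- The table spoon from its tail at (318, 100) to its bowl tip at (314, 268).
- The teaspoon from (402, 101) to (391, 222).
- The long tray rim from (0, 115) to (214, 198), and the short tray rim from (67, 223) to (214, 297).

Next I measure all of these precisely.

```bash
python3 - <<'E'
from h import *
f=np.load('w1.npz'); im=f['im'].astype(int); d=f['d']; p=arm.camera_params("wrist"); p["camera_from_world"]=f['M']
v,u=np.mgrid[:420,:560]; W=world(p,u.ravel()*1.,v.ravel()*1.,d.ravel().astype(float)).reshape(3,420,560)
print("table z", np.median(W[2,70:110,230:300]), np.median(W[2,150:250,235:285]))
g=((im[...,0]-im[...,2])<0.12*im.max(2)).astype(np.uint8)
for n,(a,b,c,e) in dict(table=(285,345,85,280),tea=(370,420,85,235)).items():
    m=np.zeros_like(g); m[c:e,a:b]=g[c:e,a:b]; m=cv2.morphologyEx(m,cv2.MORPH_OPEN,np.ones((3,3)))
    k,l,st,_=cv2.connectedComponentsWithStats(m); i=1+st[1:,4].argmax(); q=np.argwhere(l==i)
    P=np.array([onplane(p,x,y,6.) for y,x in q])[:,:2]
    mu=P.mean(0); w=np.linalg.svd(P-mu,full_matrices=False)[2][0]; w*=np.sign(-w[0]); t=(P-mu)@w  # toward handle (-x)
    print(n,len(P),"len",np.ptp(t),"mid(bbox)",mu+w*(t.max()+t.min())/2,"dir deg",np.degrees(np.arctan2(w[1],w[0])))
    nrm=np.array([-w[1],w[0]])
    for a0 in range(0,int(np.ptp(t)),20):
        s=(t.max()-t>=a0)&(t.max()-t<a0+20); o=(P[s]-mu)@nrm; print("  ",a0,P[s].mean(0).round(1),"w",np.ptp(o).round(1),"z",np.median([W[2,y,x] for y,x in q[s]]).round(1))
rim=(W[2]>24)&(W[2]<45)
for n,(a,b,c,e) in dict(long=(0,225,105,210),short=(55,225,213,305)).items():
    m=rim[c:e,a:b]; pts=W[:2,c:e,a:b][:,m].T.astype(np.float32); print(n,cv2.minAreaRect(pts),len(pts), pts.min(0),pts.max(0))
    fl=W[2,c+30:e-25,a+60:b-60]; print(" floor z",np.median(fl), "rim z",np.median(W[2,c:e,a:b][m]))
E
```

```text
table z -0.5159562666218847 -0.42672877522073804
table 2745 len 205.03451722045847 mid(bbox) [ 512.2800252 -107.0795252] dir deg -179.774469450329
   0 [ 419.8 -107.4] w 13.6 z 5.0
   20 [ 439.7 -107.3] w 13.4 z 6.7
   40 [ 459.6 -107.4] w 13.0 z 8.4
   60 [ 479.2 -107.2] w 12.1 z 10.1
   80 [ 499.4 -107. ] w 11.3 z 11.9
   100 [ 519.9 -107.1] w 11.2 z 13.7
   120 [ 539.8 -107. ] w 12.3 z 16.2
   140 [ 561.3 -107.1] w 42.5 z 9.5
   160 [ 580.1 -106.8] w 46.9 z 6.5
   180 [ 599.2 -106.7] w 45.7 z 11.0
   200 [ 612.2 -106.5] w 24.5 z 15.5
tea 1554 len 141.30804035139573 mid(bbox) [481.05921265 -13.46334009] dir deg -179.92037026310356
   0 [420.4 -13.6] w 10.6 z 4.9
   20 [440.4 -13.5] w 10.1 z 6.7
   40 [460.5 -13.5] w 9.2 z 8.0
   60 [479.9 -13.6] w 8.8 z 9.7
   80 [501.3 -13.3] w 16.8 z 12.1
   100 [521.4 -13.4] w 35.5 z 6.8
   120 [539.5 -13.3] w 35.4 z 8.0
   140 [551.3 -15.3] w 11.2 z 11.9
long ((472.02154541015625, -340.43182373046875), (234.64031982421875, 88.34947204589844), 88.08747863769531) 3469 [ 424.97644 -458.952  ] [ 519.3061  -222.07408]
 floor z 5.82243132007801 rim z 31.218472953701223
short ((598.12109375, -317.5943603515625), (172.43685913085938, 89.158447265625), 88.17353820800781) 2399 [ 550.97015 -404.01227] [ 643.9804  -230.28784]
 floor z 5.911389841032872 rim z 30.94869877500804
```

Emit:
drive_tool:
  moves:
    - [[-1.2,2.2,5,0,0.2],[-2.2,4.4,10,0,0.2],[-2.2,4.4,15,0,0.2],[-2.2,4.4,19,0,0.2],[-2.2,4.4,21.5,0,0.2],[-2.2,4.4,22.8,0,0.2],[-2.2,4.4,22.8,0,0.2],[-2.2,4.4,22.8,0,0.2]]

```text
time_s: 3.15
tcp_pos: [522.1, -106.9, 177.6]
orientation: [-0.001, 3.14, -0.001]
force: [0.2, 0.6, 0.5]
opening: 34.0
grasp_force: 0.0
```

Emit:
drive_tool:
  moves:
    - [[0,0,0,0,1],[0,0,0,0,1],[0,0,0,0,1],[0,0,0,0,1]]

```text
time_s: 3.65
tcp_pos: [522.0, -106.9, 177.7]
orientation: [-0.001, 3.14, -0.001]
force: [-0.8, -0.0, 6.5]
opening: 8.3
grasp_force: 58.7
```

Emit:
drive_tool:
  moves:
    - [[0,0,-2,0,1],[0,0,-5,0,1],[0,0,-9,0,1],[0,0,-10,0,1]]

```text
time_s: 4.15
tcp_pos: [522.1, -106.9, 279.3]
orientation: [-0.001, 3.138, -0.002]
force: [-0.6, -0.2, -1.1]
opening: 8.2
grasp_force: 59.0
```

```bash
python3 - <<'E'
from h import *
im,d,p=cam("wrist"); save("w2",im)
print(arm.get_state()["wrist_torque"],arm.get_state()["tcp_pos"],arm.get_state()["opening"])
E
```

```text
[-0.06383672 -0.02755013 -0.04502038] [ 522.0558846  -106.86579239  279.2067517 ] 7.968563801579396
```

View pics/w2.png

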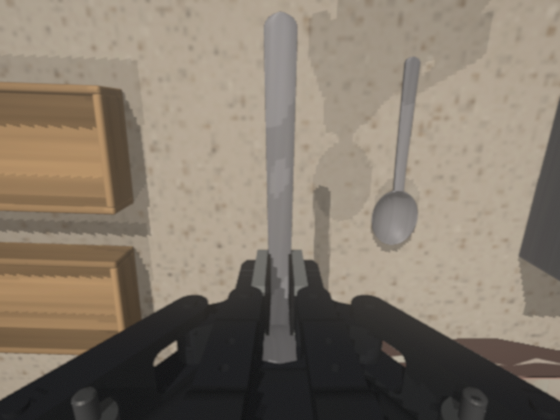

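The table spoon is held between the pads (around (280, 290)) with its tail at (281, 17). Now I carry it over the long tray.

Emit:
drive_tool:
  moves:
    - [[0.6,-3,0,10.5,1],[1.2,-6,0,21,1],[1.9,-9,0,31.5,1],[2.5,-12,0,42,1],[3.2,-15.5,0,52.5,1],[3.8,-18.5,0,63,1],[4.4,-21.5,0,73.5,1],[5,-24.5,0,84,1]]

```text
time_s: 5.2
tcp_pos: [471.4, -352.7, 275.3]
orientation: [-2.107, -2.328, -0.0]
force: [0.4, 0.5, -0.8]
opening: 8.1
grasp_force: 59.0
```

Emit:
drive_tool:
  moves:
    - [[0,0,0,8.1,1],[0,0,0,8.1,1],[0,0,0,8.1,1]]

```text
time_s: 5.58
tcp_pos: [471.9, -351.4, 276.1]
orientation: [-2.256, -2.184, -0.0]
force: [-0.1, -0.3, -0.1]
opening: 8.2
grasp_force: 59.0
```

```bash
python3 - <<'E'
from h import *
s=arm.get_state(); Rt=R.from_rotvec(s["orientation"]).as_matrix(); print(s["tcp_pos"],s["opening"],np.degrees(np.arctan2(Rt[1,0],Rt[0,0])))
im,d,p=cam("wrist"); np.savez('w3',im=im,d=d,M=p["camera_from_world"])
for v in (25,60,100,150,200):
    w=world(p,281.,float(v),float(np.median(d[v,276:286]))); print(v,w.round(1))
u,v=np.meshgrid(np.arange(560.),np.arange(420.)); W=world(p,u.ravel(),v.ravel(),d.ravel().astype(float)).T
m=(W[:,2]>110)&(W[:,2]<150)&(v.ravel()<240)&(abs(u.ravel()-280)<60); P=W[m]
print(len(P),np.polyfit(P[:,1],P[:,0],1),np.polyfit(P[:,1],P[:,2],1),P.min(0),P.max(0))
r=(W[:,2]>25)&(W[:,2]<36)&(abs(W[:,0]-472)<55); Q=W[r]; print(len(Q),Q.min(0),Q.max(0))
E
```

```text
[ 471.86942422 -351.43910773  276.05265961] 8.16322004897872 88.13691252027111
25 [ 475.7 -243.5  102.8]
60 [ 475.3 -256.5  103.8]
100 [ 474.8 -272.1  105.5]
150 [ 474.1 -292.7  107. ]
200 [ 473.4 -314.6  109.2]
400 [3.75493716e-02 4.84785564e+02] [-2.55694656e-02  1.02199827e+02] [ 466.89028738 -333.05493465  110.00182318] [ 478.11022888 -308.86419905  112.64122669]
6644 [ 425.77554932 -417.35353108   25.00799488] [ 519.79289713 -222.62295649   33.93571277]
```

Emit:
drive_tool:
  moves:
    - [[0,0,4,0,1],[0,0,7,0,1],[0,0,8.5,0,1],[0,0,9.1,0,1],[0,0,9.1,0,1],[0,0,9.1,0,0.6],[0,0,9.1,0,0.45],[0,0,9.1,0,0.45]]

```text
time_s: 6.62
tcp_pos: [472.0, -351.9, 186.2]
orientation: [2.26, 2.181, 0.0]
force: [0.2, -0.3, -0.0]
opening: 23.8
grasp_force: 0.0
```

Emit:
drive_tool:
  moves:
    - [[0,0,-3,0,0.4],[0,0,-9,0,0.4]]

```text
time_s: 6.88
tcp_pos: [471.4, -351.5, 274.8]
orientation: [-2.258, -2.178, 0.0]
force: [1.1, -0.8, 1.2]
opening: 25.9
grasp_force: 0.0
```

```bash
python3 - <<'E'
from h import *
s=arm.get_state();print(s["tcp_pos"],s["opening"]); im,d,p=cam("wrist"); save("w4",im)
E
```

```text
[ 471.41615734 -351.47579009  274.78706416] 25.866727055082908
```

View pics/w4.png

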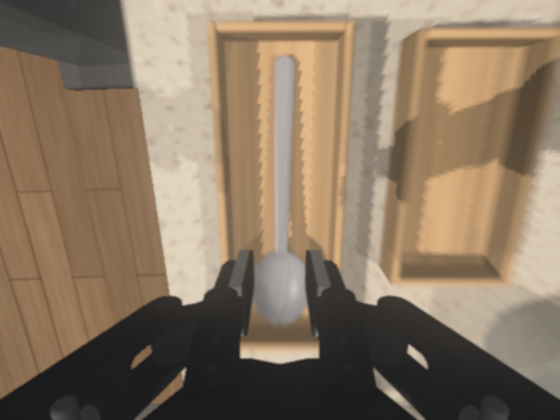

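The table spoon lies flat in the long tray, spanning (283, 60) to (278, 325), inside all the walls. Next is the teaspoon.

Emit:
drive_tool:
  moves:
    - [[4.2,0,0,-10.5,0.2],[8.5,0,0,-21,0.2],[12.7,0,0,-31.5,0.2],[17,0.1,0,-42,0.2],[21.2,0.1,0,-52.5,0.2],[25.4,0.1,0,-63,0.2],[29.6,0.2,0,-73.5,0.2],[33.8,0.2,0,-84,0.2]]

```text
time_s: 7.92
tcp_pos: [486.0, -12.8, 276.0]
orientation: [0.211, 3.133, -0.0]
force: [0.6, 0.5, 0.1]
opening: 34.2
grasp_force: 0.0
```

Emit:
drive_tool:
  moves:
    - [[0,0,0,-7.9,0.2],[0,0,4,-7.9,0.2],[0,0,7,-7.9,0.2],[0,0,7,-7.9,0.2]]

```text
time_s: 8.43
tcp_pos: [485.3, -13.9, 204.3]
orientation: [-0.004, -3.138, -0.001]
force: [-0.2, 0.4, 0.8]
opening: 34.3
grasp_force: 0.0
```

Emit:
drive_tool:
  moves:
    - [[0,0,2,0,0.2],[0,0,2.8,0,0.2],[0,0,2.8,0,0.2],[0,0,2.8,0,1],[0,0,2.8,0,1],[0,0,2.8,0,1],[0,0,2.8,0,1],[0,0,2.8,0,1]]

```text
time_s: 9.43
tcp_pos: [486.4, -14.2, 178.6]
orientation: [0.005, 3.14, -0.001]
force: [-0.8, -0.6, 5.8]
opening: 5.5
grasp_force: 58.9
```

Emit:
drive_tool:
  moves:
    - [[0,0,-2,0,1],[0,0,-6,0,1],[0,0,-10,0,1],[0,0,-10,0,1]]

```text
time_s: 9.93
tcp_pos: [486.7, -14.2, 280.6]
orientation: [0.004, 3.136, -0.002]
force: [-0.2, 0.1, -0.5]
opening: 5.6
grasp_force: 59.1
```

Emit:
drive_tool:
  moves:
    - [[-1.4,-3.9,0,10.5,1],[-2.8,-7.7,0,21,1],[-4.2,-11.6,0,31.5,1],[-5.6,-15.5,0,42,1],[-6.9,-19.3,0,52.5,1],[-8.3,-23.2,0,63,1],[-9.7,-27,0,73.5,1],[-11.1,-30.9,0,84,1]]

```text
time_s: 10.92
tcp_pos: [596.4, -324.6, 276.3]
orientation: [-2.111, -2.324, 0.0]
force: [0.3, 0.2, -0.4]
opening: 5.6
grasp_force: 59.1
```

Emit:
drive_tool:
  moves:
    - [[0,0,0,7.8,1],[0,0,0,7.8,1],[0,0,0,7.8,1]]

```text
time_s: 11.3
tcp_pos: [596.1, -322.9, 277.1]
orientation: [-2.255, -2.186, 0.0]
force: [0.3, 0.5, -0.0]
opening: 4.9
grasp_force: 59.1
```

```bash
python3 - <<'E'
from h import *
s=arm.get_state(); Rt=R.from_rotvec(s["orientation"]).as_matrix(); print(s["tcp_pos"],s["opening"],np.degrees(np.arctan2(Rt[1,0],Rt[0,0])))
im,d,p=cam("wrist")
u,v=np.meshgrid(np.arange(560.),np.arange(420.)); W=world(p,u.ravel(),v.ravel(),d.ravel().astype(float)).T
m=(W[:,2]>90)&(W[:,2]<150)&(v.ravel()<235)&(abs(u.ravel()-280)<40); P=W[m]
print(len(P),np.polyfit(P[:,1],P[:,0],1),np.polyfit(P[:,1],P[:,2],1),P.min(0),P.max(0))
r=(W[:,2]>25)&(W[:,2]<36)&(abs(W[:,0]-598)<55); Q=W[r].astype(np.float32); print(len(Q),Q.min(0),Q.max(0),cv2.minAreaRect(Q[:,:2].copy()))
E
```

```text
[ 596.0659949  -322.92465932  277.1243605 ] 4.863976741678499 88.24004510666904
2667 [3.50981230e-02 6.07207584e+02] [-8.1789397e-02  8.2246733e+01] [ 592.29394848 -304.09919156  100.4037993 ] [ 603.53770072 -247.0729795   108.41801994]
5251 [ 552.28503  -391.7833     25.001839] [ 645.0486   -231.29095    33.873158] ((598.6105346679688, -311.3463134765625), (158.0321044921875, 88.22700500488281), 88.05494689941406)
```

Emit:
drive_tool:
  moves:
    - [[0,0.1,4,0,1],[0,0.1,7,0,1],[0,0.1,8.5,0,1],[0,0.1,9.1,0,1],[0,0.1,9.1,0,1],[0,0.1,9.1,0,0.6],[0,0.1,9.1,0,0.45],[0,0.1,9.1,0,0.45]]

```text
time_s: 12.35
tcp_pos: [597.2, -323.5, 187.2]
orientation: [2.259, 2.183, 0.0]
force: [0.0, 0.2, -0.0]
opening: 23.3
grasp_force: 0.0
```

Emit:
drive_tool:
  moves:
    - [[0,0.1,-3,0,0.4],[0,0.1,-9,0,0.4]]

```text
time_s: 12.6
tcp_pos: [597.7, -323.2, 275.3]
orientation: [-2.255, -2.18, 0.001]
force: [1.8, -0.0, 1.1]
opening: 25.8
grasp_force: 0.0
```

```bash
python3 - <<'E'
from h import *
s=arm.get_state();print(s["tcp_pos"],s["opening"]); im,d,p=cam("wrist"); save("w5",im)
E
```

```text
[ 597.74736929 -323.23604464  275.25904738] 25.766893358602772
```

View pics/w5.png

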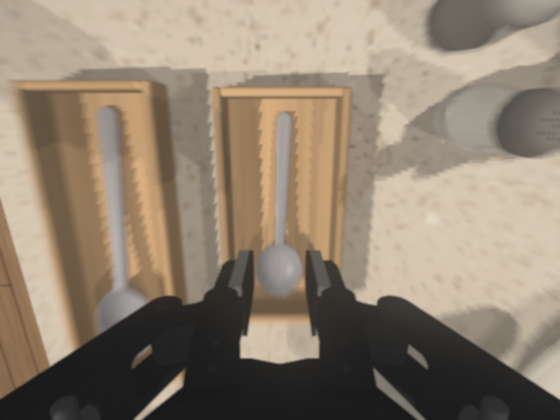

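Both spoons lie flat in their trays: the table spoon at (107–122, 110–330) and the teaspoon at (284→279, 115→295). Now I look at the box.

Emit:
drive_tool:
  moves:
    - [[5.5,-1.5,-2,0,-0.4],[11,-3,-4,0,-0.4],[16.5,-4.6,-6,0,-0.4],[22,-6.1,-8,0,-0.4],[27.5,-7.6,-10,0,-0.4],[33,-9.2,-12,0,-0.4],[38.5,-10.7,-13,0,-0.4],[44,-12.2,-13,0,-0.4]]

```text
time_s: 13.65
tcp_pos: [490.6, 122.1, 408.0]
orientation: [2.258, 2.182, 0.003]
force: [1.0, 1.1, -0.4]
opening: 59.9
grasp_force: 0.0
```

Emit:
drive_tool:
  moves:
    - [[0,0,0,0,-0.4],[0,0,0,0,-0.4]]

```text
time_s: 13.9
tcp_pos: [491.3, 120.5, 406.8]
orientation: [2.258, 2.184, 0.0]
force: [-1.3, -1.0, 0.6]
opening: 60.0
grasp_force: 0.0
```

```bash
python3 - <<'E'
from h import *
s=arm.get_state();print(s["tcp_pos"],s["opening"],s["orientation"]); im,d,p=cam("wrist"); save("w6",im);np.savez('w6',im=im,d=d,M=p["camera_from_world"])
E
```

```text
[491.25172062 120.50185473 406.82786175] 59.97437608786971 [2.25756949e+00 2.18385799e+00 3.84514664e-04]
```

View pics/w6.png

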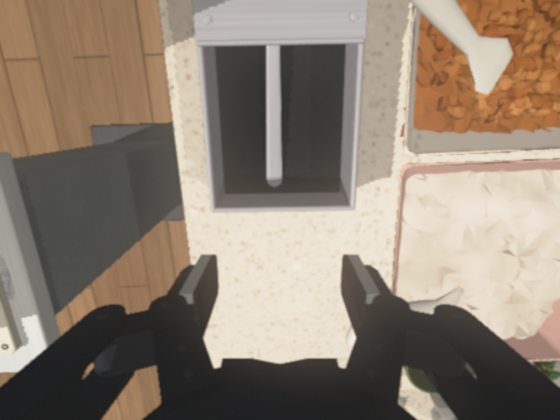

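The view shows the box's open half: hood edge at v≈43, end rim at v≈209, side walls at u≈207 and 358. The handle runs from (273, 45) to its tail at (274, 185).

```bash
python3 - <<'E'
from h import *
f=np.load('w6.npz'); im=f['im'].astype(int); d=f['d'].astype(float); p=arm.camera_params("wrist"); p["camera_from_world"]=f['M']
u,v=np.meshgrid(np.arange(560.),np.arange(420.)); W=world(p,u.ravel(),v.ravel(),d.ravel()).T.reshape(420,560,3)
for vv in range(50,190,15):
    r=slice(255,295); z=W[vv,r,2]; m=z>z.min()+3; g=im[vv,r].sum(1)>300
    q=W[vv,r][g]; print(vv,"n",g.sum(),q.mean(0).round(1),q[:,0].min().round(1),q[:,0].max().round(1), "floor",np.median(W[vv,225:250,2]).round(1))
print("tail col",[ (vv,im[vv,274].sum(),W[vv,274].round(1)) for vv in range(176,192,2)])
rim=(W[...,2]>56)&(W[...,2]<70)&(u>190)&(u<375)&(v<220)&(v>46)
Q=W[rim][:,:2].astype(np.float32); print(cv2.minAreaRect(Q),Q.min(0),Q.max(0))
for uu in (230,260,300,330):
    c=W[:,uu]; print(uu,"edge",[ (vv,c[vv].round(1)) for vv in (36,39,41,43,45,47)])
m=(W[...,2]>72)&(u>150)&(u<400)&(v<60); print("high over box",W[m][:,:].min(0) if m.any() else None, m.sum())
E
```

```text
50 n 15 [488.3 257.5  19.4] 480.6 495.5 floor 4.2
65 n 15 [488.8 243.5  17.8] 481.1 496.2 floor 4.1
80 n 15 [488.2 228.9  17.7] 480.4 495.7 floor 4.0
95 n 15 [487.6 214.   16.6] 479.6 495.2 floor 3.4
110 n 15 [487.  198.7  15.4] 478.9 494.7 floor 4.0
125 n 15 [486.4 182.7  13.3] 478.2 494.2 floor 4.0
140 n 16 [486.3 166.3  12.5] 477.4 494.8 floor 3.6
155 n 16 [485.6 149.3  11.3] 476.7 494.3 floor 3.7
170 n 17 [485.5 131.5   9. ] 475.8 494.9 floor 3.7
185 n 7 [484.8 113.4   8.3] 481.2 488.4 floor 4.1
tail col [(176, np.int64(554), array([485.2, 124.2,   8.2])), (178, np.int64(491), array([485.1, 121.9,   8.5])), (180, np.int64(380), array([485. , 119.7,   9.6])), (182, np.int64(362), array([484.9, 117.2,   9. ])), (184, np.int64(363), array([484.8, 114.5,   7.8])), (186, np.int64(316), array([484.8, 112.3,   8.8])), (188, np.int64(205), array([484.5, 108.3,   2.2])), (190, np.int64(204), array([484.4, 106.2,   3.6]))]
((495.44921875, 175.08334350585938), (157.51341247558594, 152.3037567138672), 88.99298858642578) [418.4732   95.55343] [572.4204  255.05615]
230 edge [(36, array([452.2,
[... 233 characters left out ...]
  65.9])), (39, array([478.7, 258.6,  64.9])), (41, array([478.6, 256.9,  65.2])), (43, array([478.5, 255.6,  63.9])), (45, array([475.5, 265.7,   2.7])), (47, array([475.5, 263.4,   5. ]))]
300 edge [(36, array([514.3, 260.1,  63.6])), (39, array([514.2, 257.3,  65.6])), (41, array([514.1, 255.5,  66.4])), (43, array([514.2, 254.3,  64.4])), (45, array([518.3, 264.3,   2.8])), (47, array([518.2, 262.2,   3.7]))]
330 edge [(36, array([540.9, 259. ,  64.3])), (39, array([540.7, 256.3,  65.8])), (41, array([540.9, 254.9,  65. ])), (43, array([540.9, 253.3,  64.9])), (45, array([550.3, 263.1,   3.7])), (47, array([550.2, 261. ,   4.2]))]
high over box [493.35559228 193.91818889 375.88087016] 43
```

Emit:
drive_tool:
  moves:
    - [[1.5,-0.2,5,-0.5,0.2],[3,-0.4,9,-0.5,0.2],[5,-0.6,13,-0.5,0.2],[6,-0.7,16.5,-0.5,0.2],[6,-0.7,19,-0.5,0.2],[6,-0.7,20.5,-0.5,0.2],[6,-0.7,20.8,-0.5,0.2],[6,-0.7,20.8,-0.5,0.2]]

```text
time_s: 14.95
tcp_pos: [486.8, 180.2, 199.2]
orientation: [2.25, 2.192, 0.001]
force: [0.5, -0.0, -0.1]
opening: 34.3
grasp_force: 0.0
```

```bash
python3 - <<'E'
from h import *
s=arm.get_state();print(s["tcp_pos"],s["opening"],s["orientation"],s["force"],s["wrist_torque"])
im,d,p=cam("top"); np.savez('t1',im=im,d=d)
im,d,p=cam("wrist"); save("w7",im);np.savez('w7',im=im,d=d,M=p["camera_from_world"])
E
```

```text
[486.82948833 180.21897246 199.23804275] 34.26614073207524 [2.25017728e+00 2.19166985e+00 1.05909312e-03] [ 0.46178057 -0.00113896 -0.09339669] [0.02090483 0.05480991 0.00223674]
```

View pics/w7.png

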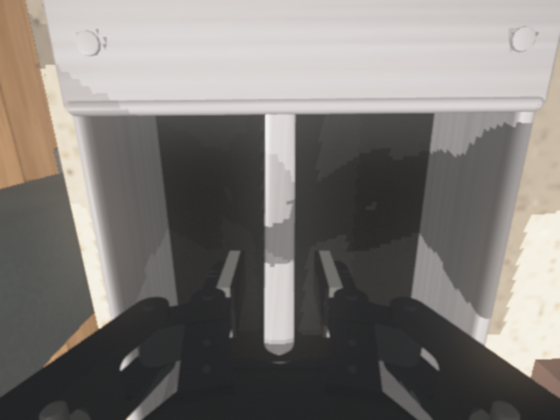

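The handle (u≈280) runs centred between the open pads, clear of the hood edge at v≈105. I descend, grip, and lift a little.

Emit:
drive_tool:
  moves:
    - [[0,0,1.5,0,0.2],[0,0,2.1,0,0.2],[0,0,2.1,0,0.2],[0,0,2.1,0,1],[0,0,2.1,0,1],[0,0,2.1,0,1],[0,0,2.1,0,1]]

```text
time_s: 15.92
tcp_pos: [486.6, 180.7, 177.9]
orientation: [2.249, 2.193, 0.001]
force: [1.8, 0.7, 6.0]
opening: 14.5
grasp_force: 60.1
```

Emit:
drive_tool:
  moves:
    - [[0,0,-0.8,0,1],[0,0,-1.6,0,1],[0,0,-2.2,0,1],[0,0,-2.2,0,1]]

```text
time_s: 16.42
tcp_pos: [486.4, 180.7, 200.2]
orientation: [2.249, 2.193, 0.001]
force: [0.5, -0.1, -2.5]
opening: 14.0
grasp_force: 58.5
```

```bash
cat >> h.py <<'E'
def spoon():
    s=arm.get_state(); t=s["tcp_pos"]; im,d,p=cam("wrist"); d=d.astype(float)
    u,v=np.meshgrid(np.arange(560.),np.arange(420.)); W=world(p,u.ravel(),v.ravel(),d.ravel()).T.reshape(420,560,3)
    print("tcp",t.round(1),"op",round(s["opening"],1),"F",s["force"].round(1),"T",s["wrist_torque"].round(2),"t",s["time_s"])
    L=[]
    for vv in range(4,250,6):
        r=W[vv,265:296]; br=im[vv,265:296].astype(int).sum(1)
        k=slice(10,21); q=np.median(r[k],axis=0)
        L.append((vv,*q.round(1),int(np.median(br[k]))))
    return np.array(L),im,W
E
python3 - <<'E'
from h import *
L,im,W=spoon(); print(L[::2])
E
```

```text
tcp [486.4 180.7 200.2] op 14.0 F [ 0.5 -0.1 -2.5] T [-0.08  0.04  0.02] t 16.425
[[  4.  489.1 284.9  64.5 615. ]
 [ 16.  489.  281.8  64.6 620. ]
 [ 28.  489.  278.7  64.6 631. ]
 [ 40.  488.9 275.5  64.7 634. ]
 [ 52.  488.8 272.1  65.  646. ]
 [ 64.  488.7 268.9  64.8 635. ]
 [ 76.  488.7 265.5  64.7 639. ]
 [ 88.  488.6 262.   65.  641. ]
 [100.  488.5 258.5  65.  557. ]
 [112.  488.4 254.9  65.2 587. ]
 [124.  488.4 250.6  42.4 649. ]
 [136.  488.2 246.   42.3 646. ]
 [148.  488.1 241.2  41.6 645. ]
 [160.  488.  236.5  41.3 644. ]
 [172.  487.9 231.4  41.1 642. ]
 [184.  487.8 226.3  40.3 581. ]
 [196.  487.6 221.1  40.4 574. ]
 [208.  487.5 215.5  39.3 570. ]
 [220.  487.4 210.1  39.4 395. ]
 [232.  487.2 204.2  38.7 392. ]
 [244.  487.1 198.3  38.3 389. ]]
```

Emit:
drive_tool:
  moves:
    - [[0,0,-0.5,0,1],[0,0,-0.9,0,1],[0,0,-0.9,0,1]]

```text
time_s: 16.85
tcp_pos: [486.5, 180.7, 209.0]
orientation: [2.249, 2.193, 0.001]
force: [0.1, 0.5, -1.1]
opening: 14.2
grasp_force: 58.5
```

Emit:
drive_tool:
  moves:
    - [[0,0,-0.15,0,1],[0,0,-0.3,0,1]]

```text
time_s: 17.1
tcp_pos: [486.3, 180.6, 211.7]
orientation: [-2.249, -2.193, 0.0]
force: [0.1, 0.5, -2.4]
opening: 14.5
grasp_force: 58.5
```

Emit:
drive_tool:
  moves:
    - [[0,0,-0.15,0,1],[0,0,-0.3,0,1]]

```text
time_s: 17.35
tcp_pos: [486.3, 180.5, 214.5]
orientation: [2.25, 2.193, -0.001]
force: [1.0, -0.7, -3.7]
opening: 13.9
grasp_force: 58.5
```

Emit:
drive_tool:
  moves:
    - [[0,0,-0.15,0,1],[0,0,-0.3,0,1]]

```text
time_s: 17.6
tcp_pos: [486.1, 180.6, 217.5]
orientation: [-2.249, -2.193, 0.001]
force: [-0.8, -1.8, -5.9]
opening: 14.4
grasp_force: 58.6
```

Emit:
drive_tool:
  moves:
    - [[0,0,-0.15,0,1],[0,0,-0.3,0,1]]

```text
time_s: 17.85
tcp_pos: [486.2, 180.7, 220.6]
orientation: [-2.249, -2.193, 0.0]
force: [-2.1, 0.8, -6.9]
opening: 14.0
grasp_force: 58.6
```

```bash
python3 - <<'E'
from h import *
L,im,W=spoon(); print(L[16::3])
E
```

```text
tcp [486.2 180.7 220.6] op 14.0 F [-2.1  0.8 -6.9] T [-0.34  0.2   0.06] t 17.85
[[100.  488.  259.4  64.9 582. ]
 [118.  487.9 252.8  54.5 608. ]
 [136.  487.6 245.6  55.2 599. ]
 [154.  487.5 238.2  55.5 595. ]
 [172.  487.3 230.4  55.3 588. ]
 [190.  487.1 222.6  55.8 527. ]
 [208.  486.9 214.4  55.7 521. ]
 [226.  486.7 206.   56.1 365. ]
 [244.  486.5 197.4  56.3 362. ]]
```

Emit:
drive_tool:
  moves:
    - [[0,0,-0.15,0,1],[0,0,-0.3,0,1],[0,0,-0.45,0,1]]

```text
time_s: 18.27
tcp_pos: [486.3, 180.7, 225.3]
orientation: [-2.249, -2.193, -0.0]
force: [-0.9, 3.3, -6.0]
opening: 14.2
grasp_force: 58.6
```

Emit:
drive_tool:
  moves:
    - [[0,0,-0.15,0,1],[0,0,-0.3,0,1],[0,0,-0.45,0,1]]

```text
time_s: 18.65
tcp_pos: [486.3, 180.6, 229.8]
orientation: [-2.249, -2.193, 0.0]
force: [-1.1, 1.3, -6.0]
opening: 14.5
grasp_force: 58.7
```

```bash
python3 - <<'E'
from h import *
L,im,W=spoon(); print(L[16::3])
E
```

```text
tcp [486.3 180.6 229.8] op 14.5 F [-1.1  1.3 -6. ] T [-0.03  0.18  0.08] t 18.65
[[100.  488.3 259.7  65.1 580. ]
 [118.  488.2 252.6  55.4 608. ]
 [136.  488.  245.   56.1 601. ]
 [154.  487.8 237.2  57.7 596. ]
 [172.  487.6 229.2  58.1 534. ]
 [190.  487.4 221.3  59.8 529. ]
 [208.  487.2 213.3  61.5 521. ]
 [226.  487.  205.   62.5 379. ]
 [244.  486.8 196.5  63.6 368. ]]
```

Emit:
drive_tool:
  moves:
    - [[0,0,-0.15,0,1],[0,0,-0.3,0,1],[0,0,-0.45,0,1],[0,0,-0.6,0,1],[0,0,-0.75,0,1]]

```text
time_s: 19.32
tcp_pos: [486.3, 180.6, 237.2]
orientation: [-2.25, -2.193, 0.0]
force: [2.1, -1.2, -5.3]
opening: 14.3
grasp_force: 58.8
```

```bash
python3 - <<'E'
from h import *
L,im,W=spoon(); print(L[16::3]); k=L[:,2]<250; k&=L[:,2]>190; print(np.degrees(np.arctan(np.polyfit(L[k,2],L[k,3],1)[0]))) 
E
```

```text
tcp [486.3 180.6 237.2] op 14.3 F [ 2.1 -1.2 -5.3] T [-0.54 -0.35 -0.1 ] t 19.325
[[100.  488.4 260.   64.6 579. ]
 [118.  488.2 252.5  55.6 597. ]
 [136.  488.  244.5  57.3 592. ]
 [154.  487.8 236.5  59.6 588. ]
 [172.  487.6 228.4  61.2 537. ]
 [190.  487.4 220.3  63.  534. ]
 [208.  487.2 212.2  65.5 529. ]
 [226.  487.  203.9  67.4 522. ]
 [244.  486.8 195.8  69.5 381. ]]
-13.81585567020145
```

Emit:
drive_tool:
  moves:
    - [[0,0,0.3,0,1],[0,0,0.6,0,1],[-0.6,0,0.55,0,1],[-1.4,0,0.5,0,1],[-2.2,0,0.4,0,1],[-3.2,0,0.3,0,1],[-3.2,0,0.3,0,1]]

```text
time_s: 20.25
tcp_pos: [485.6, 147.8, 234.4]
orientation: [2.251, 2.191, 0.0]
force: [0.2, 0.3, -1.8]
opening: 14.8
grasp_force: 59.0
```

```bash
python3 - <<'E'
from h import *
L,im,W=spoon(); print(L[::3]); k=L[:,2]<215; k&=L[:,2]>165; print(np.degrees(np.arctan(np.polyfit(L[k,2],L[k,3],1)[0]))); save("w8",im)
E
```

```text
tcp [485.6 147.8 234.4] op 14.8 F [ 0.2  0.3 -1.8] T [-0.14  0.    0.  ] t 20.25
[[  4.  488.7 262.   64.7 562. ]
 [ 22.  488.5 255.6  65.8 573. ]
 [ 40.  488.5 252.3  51.4 522. ]
 [ 58.  488.3 245.   52.5 589. ]
 [ 76.  488.1 237.5  53.6 592. ]
 [ 94.  487.9 230.   54.7 594. ]
 [112.  487.7 222.3  56.3 595. ]
 [130.  487.5 214.5  57.1 592. ]
 [148.  487.3 206.6  58.7 591. ]
 [166.  487.1 198.7  60.4 541. ]
 [184.  486.8 190.7  61.8 533. ]
 [202.  486.6 182.6  63.6 527. ]
 [220.  486.4 174.5  65.5 519. ]
 [238.  486.2 165.9  66.6 475. ]]
-11.120792837575202
```

View pics/w8.png

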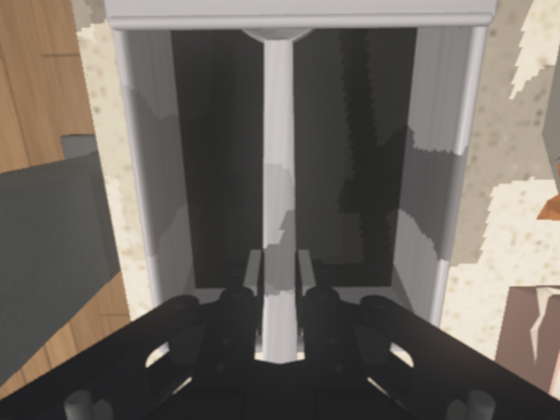

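The bowl rim just shows at the hood edge at (280, 35). The handle is over the end wall and the contact force is gone. I draw it out along the slant.

Emit:
drive_tool:
  moves:
    - [[0,0,0.4,0,1],[-1,0,0.2,0,1],[-2.3,0,-0.2,0,1],[-3.7,0,-0.6,0,1],[-5.2,0,-1.05,0,1],[-6.7,0,-1.45,0,1],[-8.2,0,-1.9,0,1],[-9.2,0,-2.2,0,1]]

```text
time_s: 21.3
tcp_pos: [483.2, 55.6, 256.6]
orientation: [2.25, 2.192, 0.0]
force: [0.6, -0.2, -1.0]
opening: 14.3
grasp_force: 59.0
```

Emit:
drive_tool:
  moves:
    - [[-0.8,0,-0.2,0,1],[-1.2,0,-0.3,0,1],[-1.2,0,-0.3,0,1]]

```text
time_s: 21.68
tcp_pos: [482.9, 44.6, 259.1]
orientation: [-2.25, -2.193, -0.0]
force: [0.3, -0.1, -1.3]
opening: 14.3
grasp_force: 59.0
```

```bash
python3 - <<'E'
from h import *
L,im,W=spoon(); print(L[::3]); save("w9",im)
E
```

```text
tcp [482.9  44.6 259.1] op 14.3 F [ 0.3 -0.1 -1.3] T [-0.07  0.01  0.02] t 21.675
[[  4.  486.2 169.8  52.1 474. ]
 [ 22.  485.9 160.2  59.2 428. ]
 [ 40.  485.6 149.   76.6 486. ]
 [ 58.  485.4 141.8  77.1 549. ]
 [ 76.  485.2 134.3  78.2 551. ]
 [ 94.  485.  126.8  79.6 557. ]
 [112.  484.8 119.1  79.9 559. ]
 [130.  484.6 111.3  81.5 560. ]
 [148.  484.4 103.4  83.7 564. ]
 [166.  484.2  95.5  84.8 523. ]
 [184.  484.   87.5  86.9 521. ]
 [202.  483.8  79.4  88.4 518. ]
 [220.  483.6  71.1  89.8 513. ]
 [238.  483.4  62.8  91.4 469. ]]
```

View pics/w9.png

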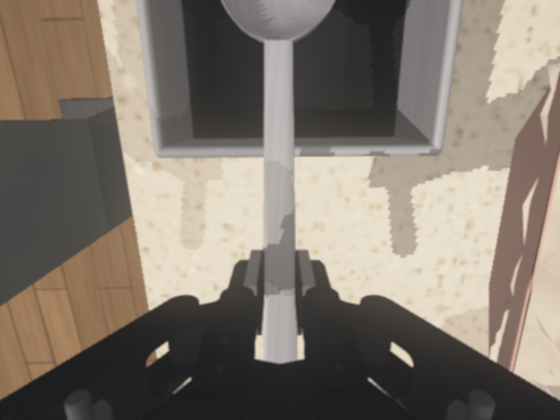

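The bowl (280, 10) is out from under the hood and above the open half. I lift it straight up.

Emit:
drive_tool:
  moves:
    - [[0,0,-1,0,1],[0,0,-3,0,1],[0,0,-5.5,0,1],[0,0,-8,0,1],[0,0,-10.5,0,1],[0,0,-13,0,1],[0,0,-14.8,0,1],[0,0,-16,0,1]]

```text
time_s: 22.72
tcp_pos: [482.7, 45.0, 420.5]
orientation: [2.248, 2.193, 0.001]
force: [1.1, 0.0, -1.1]
opening: 14.2
grasp_force: 59.0
```

Emit:
drive_tool:
  moves:
    - [[0,0,0,0,1],[0,0,0,0,1],[0,0,0,0,1],[0,0,0,0,1],[0,0,0,0,1],[0,0,0,0,1]]

```text
time_s: 23.48
tcp_pos: [482.9, 44.7, 419.1]
orientation: [-2.25, -2.193, 0.0]
force: [0.2, -0.4, -0.8]
opening: 14.4
grasp_force: 59.0
```

```bash
python3 - <<'E'
from h import *
L,im,W=spoon(); m=(W[...,2]>130)&(W[...,2]<300); m[240:]=0; Q=W[m]; print(len(Q),Q.min(0),Q.max(0)); print(L[::6],arm.get_state()["qvel"].round(4))
im,d,p=cam("top"); save("t2",im[140:340,80:480].repeat(2,0).repeat(2,1)) 
E
```

```text
tcp [482.9  44.7 419.1] op 14.4 F [ 0.2 -0.4 -0.8] T [-0.04  0.01 -0.03] t 23.475
11680 [460.32383715  13.42087514 130.02865183] [622.35617821 172.50740691 253.17266692]
[[  4.  486.1 169.9 212.1 357. ]
 [ 40.  485.6 149.  236.5 372. ]
 [ 76.  485.2 134.3 238.6 541. ]
 [112.  484.8 119.2 240.4 552. ]
 [148.  484.4 103.5 243.7 560. ]
 [184.  484.   87.4 246.3 515. ]
 [220.  483.6  71.1 249.6 503. ]] [-0.0005 -0.0004  0.002  -0.0004 -0.0002 -0.0004]
```

View pics/t2.png

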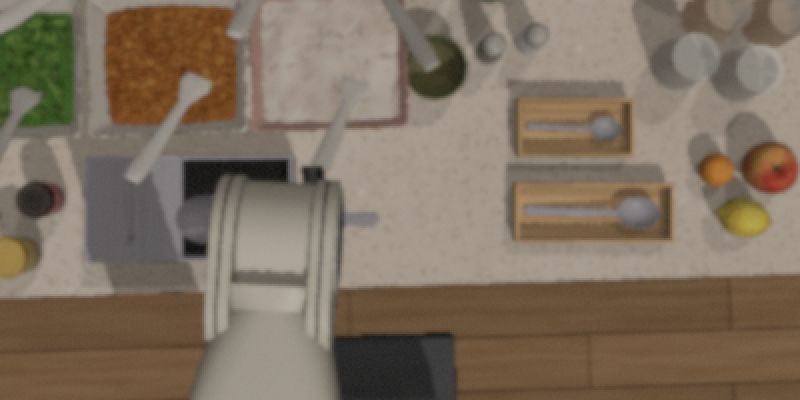

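The top view shows both spoons in their trays, the box where it was and the bystanders undisturbed. The serving spoon is held still, well above the box. I hand in.

```bash
python3 -c "
from plant import arm
print(arm.sign_off())"
```

```text
the job is handed in; nothing more can be done
None
```

The job is handed in: both loose spoons lie flat in their matching trays, and the serving spoon is out of the box, held still more than 5 cm above it. Tipping it put about 6 N at most on the hood edge, and the last picture shows the box unmoved. It took about 23.5 s of the 67 s; the verdict was not shown.

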